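Keepsake boxes back onto their mats

TASK

The four keepsake boxes were stacked up for dusting. Working from the top down, one at a time, lift each off and set it down without dropping it, upright and in the middle of the grey mat of its own shape and size (the pill box on the small round mat, the tin on the large round one), the square pot and the oblong box lined up with the edges of their mats. Leave the tumbler and the photo frame where they stand.

Things in the scene. Friction and masses are not known exactly. Their poses are not given: they have to be found in the camera images.
- pill_box: Small round brass pill box, a solid upright cylinder 26 mm in diameter, 20 mm high. Top of the stack, standing on the square pot. Origin: centre of its underside, z up. About 40 g.
- square_pot: Square white ceramic pot with a closed lid, 38 x 38 mm, 30 mm high, flat top. Third from the bottom of the stack, standing on the round tin. Origin: centre of its underside; x and y square to its sides. About 80 g.
- round_tin: Round plain steel tin, closed, an upright cylinder 56 mm in diameter, 32 mm high, flat top. Stands on the oblong box. Origin: centre of its underside, z up. About 90 g.
- oak_box: Oblong dark wooden box with a closed flat lid and brass clasps, 104 mm long (its x), 60 mm wide (its y), 40 mm high. Bottom of the stack, standing on the table (z = 0). Origin: centre of its underside. About 200 g.
- small_round_mat: Small round grey felt-faced mat, 46 mm in diameter, 4 mm thick, rigid, fixed to the table; place of the pill box. Origin: centre of its underside, on the table; its top is 4 mm higher.
- square_mat: Square grey felt-faced mat, 58 x 58 mm, 4 mm thick, rigid, fixed to the table; place of the square pot. Origin: centre of its underside; x and y square to its sides.
- large_round_mat: Large round grey felt-faced mat, 76 mm in diameter, 4 mm thick, rigid, fixed to the table; place of the round tin. Origin: centre of its underside.
- oblong_mat: Oblong grey felt-faced mat, 124 mm (its x) by 80 mm (its y), 4 mm thick, rigid, fixed to the table; place of the oblong box, long side along long side. Origin: centre of its underside.
- tumbler: Bystander: clear glass tumbler, 66 mm in diameter, 85 mm high, standing loose beyond the work. Origin: centre of its underside.
- photo_frame: Bystander: light wooden photo frame with a landscape, 110 mm wide (its y), 85 mm high, on a 50 mm foot, standing loose beyond the work. Origin: bottom of the frame's middle, picture facing its +x.
Not all that is in view belongs to the job. Several things have the shape of the pill_box; the one meant has the colours described above. Leave any pink look-alike of the oak_box alone.

How it is judged:
By the outcome, as a careful person would: the job done as asked, in the order asked, and still so for the second after the job is handed in, with the robot touching nothing.
It also fails if it takes over 120 s, if anything falls off the work surface, if the arm or the gripper's body presses on something with over 40 N, if the wrist force passes 120 N, or if a joint passes its speed limit or range.

ROBOT

A 7-joint arm with a two-finger parallel gripper is mounted at the origin on the work surface. World frame = base frame: x ahead of the robot, y to its left, z up, the work surface at z = 0. Lengths are in m, angles in rad, forces in N, time in s.
With the tool pointing down it reaches from about 0.425 to 0.95 m from the base axis. Payload 4.7 kg.
Tool frame: the origin (TCP) lies between the finger pads; the fingertips stand 14 mm ahead of it and the grasp point (between the pads) lies 5 mm behind it (bot.tip_reach is the distance from the TCP to the fingertips, in m); z points along the fingers, y is the line along which they close (so a half turn about z gives the same grasp; the last joint's range is limited). The gripper opens to 87 mm and grips with 3 to 60 N. Pads are 19 mm wide; open, the fingers measure 117 mm over their backs; the gripper's body (75 mm by 190 mm) begins 51 mm behind the grasp point.
Start: joints at [-1.343, 0.469, -0.049, 1.532, 0.024, 1.141, -0.082], TCP at [0.171, 0.653, 0.237] pointing down, gripper open.
Joint ranges: [-2.59, 2.59], [-0.33, 1.99], [-1.39, 1.29], [0.1, 2.45], [-1.04, 4.18], [0.21, 1.99], [-2.66, 2.66]. Speed limits (rad/s): [2.57, 2.57, 3.14, 3.14, 3.14, 3.14, 3.14].

INTERFACE

Orientations are given as a unit quaternion [x, y, z, w].
In Python, from rig import bot, optics, job gives the robot as it stands.
- The arm moves only by the shell command python3 -m crank 'ROWS' [FORCE]. ROWS is JSON, a list of rows, each an object with "angular": the turn, a rotation vector about the world's x, y, z in degrees, a list of three; "translation": the shift along the world's x, y, z in cm, a list of three; "jaw": the closure, from -1 (fully open) to 1 (shut). A call has 1 to 10 rows; each row shifts and turns the commanded pose from where the row before left it; what a row does not reach is not made up. A row lasts 1/12 s, in which the tool goes at most 41.7 mm and 7.16 degrees, less where a joint would pass 70% of its speed; a pose out of reach is approached as far as the arm can. A call with a gripper value outside its range is refused whole. The fingers move at their own pace and stop on an object; FORCE is the grip in N (left out, the last holds). Time passes only in rows, so rows that do not move let the fingers close. It gives the time, the measured TCP pose, the force, the opening and the grip force at its end, in the units of the state.
- bot.state(): the state, without advancing time (a new reading comes with each control period).
- optics.grab_frame(name): name is "side" or "top" or "wrist"; returns a dict with "color" (480x640x3 uint8, red, green, blue), "K" (3x3 intrinsics, pixels), "k1" (the pictures are not rectified: a ray, as slopes to the right and down, at radius r is drawn at 1 + k1 r^2 times it, then the intrinsics apply), "position" and "rotation" of the camera in the world; the wrist camera has in their place "tool_from_camera" (4x4, takes a point from camera to tool coordinates, whose origin is the TCP and whose axes are the flange's). Camera axes: x right, y down, z forward; pixel columns grow to the right and rows downward; lengths in m; the calibration is good to about 2 mm. A picture is of the moment at which its call begins: read the wrist's pose just before it. There is no depth.
- job.job_done(): hands the job in; it is judged then, once.
Trained networks look in the newest picture that a camera, given by its name, has taken for a name from the list of things; names that differ only in an ending like _2 or _b are one class to them, and where a whole thing is asked for, a point or a joint stands for the part that bears it (a point fixed in the world has none). Each returns a list of dicts, best first, with "conf" (0 to 1); they miss things now and then, are a little off and sometimes report something else, mostly with a low value. They report only what shows in the picture. A call takes as long as a camera call. They do not tell look-alikes from the thing itself.
- optics.spot_in(target, camera): "location" ([x, y, z] in m, in world coordinates, good to about 4 mm: the middle of the surface that is visible of it).
- optics.silhouettes(target, camera): "pixels" (480x640 bool, what is visible of it).
The state is a dict: "time_s": time; "q": joint angles; "qvel": joint speeds; "joint_torque": joint torques, N m; "ee_pos": TCP position; "eef_rot": TCP orientation; "ft_force": force on the tool from outside, world axes, zero at the start; "wrist_torque": the same for the moment, N m; "gripper_width": opening from 0.0 (shut) to 1.0 (fully open); "finger_force": force on a finger pad.
Only numpy, scipy, OpenCV 4.12 (cv2) and the standard library are available. Lean on these libraries where they do the work, as an engineer would, in place of code of your own. Each camera call takes 0.05 s, during which the arm holds its last target. There are 200 camera calls.

## Working session

There is one attempt and no reset: what is moved stays moved. The work goes in short steps, Python scripts to look and compute and a shell command to move; the robot and the scene stay as the last step left them, time stands still between calls to the robot, and variables do not carry over. Pictures are saved under pics/ and viewed, at most 18 in all, crops included, and the job is handed in when it is done.

```bash
ls; mkdir -p pics; python3 - <<'E'
from rig import bot, optics, job
import cv2
s=bot.state(); print(s['time_s'],s['ee_pos'],s['eef_rot'],s['gripper_width'],s['ft_force'],bot.tip_reach)
for n in('top','side'):
    f=optics.grab_frame(n); cv2.imwrite(f'pics/{n}0.png',f['color'][:,:,::-1]); print(n,f['K'].tolist() if hasattr(f['K'],'tolist') else f['K'],f['k1'],f['position'],f['rotation'])
E
```

```text
pics
0.0 [0.17127223 0.65231083 0.23550559] [ 1.28006511e-01  9.91772847e-01 -9.72126781e-04 -8.51299021e-05] 0.9997646150795144 [-0.15584077  0.65334421  0.24081757] 0.014
top [[523.4607284673453, 0.0, 320.16982644288817], [0.0, 523.4607284673453, 240.63681503277655], [0.0, 0.0, 1.0]] 0.004528462286647019 [0.3745682  0.00155097 1.31839639] [-0.70106166  0.70863522 -0.05288846  0.05959439]
side [[555.3848982980919, 0.0, 323.7309488157295], [0.0, 555.3848982980919, 243.7643738700122], [0.0, 0.0, 1.0]] -0.0291673070360264 [-0.05789408 -0.60154921  0.57241641] [ 0.79665875 -0.33838602  0.18974272 -0.46349482]
```

View pics/top0.png

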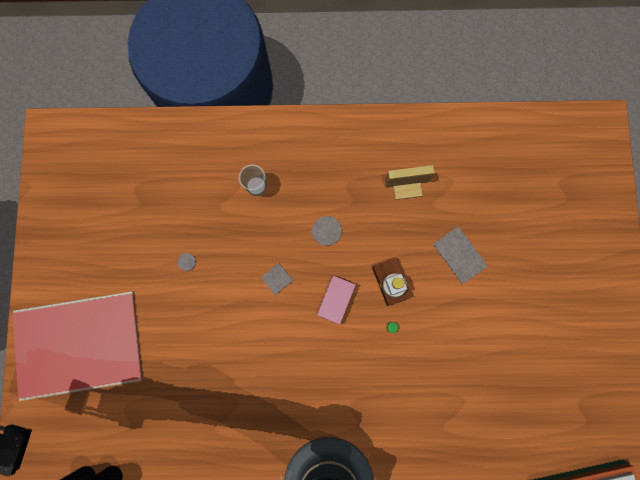

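View pics/side0.png

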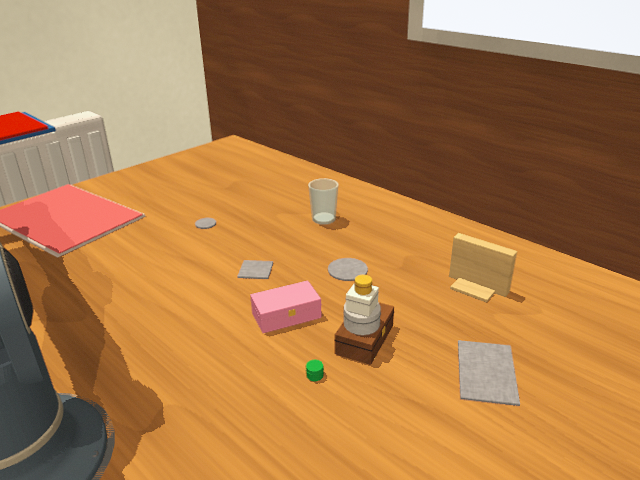

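The top view shows the stack at about (395,285), with the brass pill box at (398,283). The mats are small round (187,262), square (277,279), large round (327,231) and oblong (460,255). There are two look-alikes: a pink box (337,300) and a green pill (393,327). The side view confirms the brass cylinder on top at (363,284). The candidates for pill_box are brass (398,283) and green (393,327). Brass fits the description and is on the stack.

```bash
cat > h.py <<'E'
from rig import bot, optics, job
import numpy as np, cv2
from scipy.spatial.transform import Rotation as R
def cam(f, st=None):
    if 'position' in f and f['position'] is not None:
        return np.array(f['position']), R.from_quat(f['rotation']).as_matrix()
    T=np.array(f['tool_from_camera']); Q=R.from_quat(st['eef_rot']).as_matrix()
    return np.array(st['ee_pos'])+Q@T[:3,3], Q@T[:3,:3]
def plane(f,px,z,st=None):
    p,M=cam(f,st); K=np.array(f['K'])
    u=cv2.undistortPoints(np.float64(px).reshape(-1,1,2),K,np.array([f['k1'],0,0,0.])).reshape(-1,2)
    d=np.c_[u,np.ones(len(u))]@M.T
    return (p+d*((z-p[2])/d[:,2])[:,None])[:,:2]
def outline(f,mask,z,st=None):
    c=max(cv2.findContours(mask.astype(np.uint8),cv2.RETR_EXTERNAL,cv2.CHAIN_APPROX_NONE)[0],key=cv2.contourArea)
    return plane(f,c.reshape(-1,2),z,st)
def rect(P):
    (c,s,a)=cv2.minAreaRect((P*1000).astype(np.float32))   # angle of first side vs world x, deg
    if s[0]<s[1]: s=s[::-1]; a+=90
    return np.round(c,1),np.round(s,1),round((a+90)%180-90,1)  # long side angle
E
python3 - <<'E'
from h import *
f=optics.grab_frame('top'); img=f['color']
cv2.imwrite('pics/stack.png',cv2.resize(img[235:345,340:480,::-1],None,fx=5,fy=5,interpolation=cv2.INTER_CUBIC))
for n,z in [('small_round_mat',.004),('square_mat',.004),('large_round_mat',.004),('oblong_mat',.004),('pill_box',.122),('square_pot',.102),('round_tin',.072),('oak_box',.04),('tumbler',.04),('photo_frame',.04)]:
    for r in optics.silhouettes(n,'top')[:3]:
        m=r['pixels']; P=outline(f,m,z); print(n,round(r['conf'],2),m.sum(),rect(P),np.round(np.mean(np.argwhere(m),0))[::-1])
E
```

```text
small_round_mat 0.54 262 (array([536.2, 352.1]), array([43.7, 43.3]), 89.4) [187. 261.]
small_round_mat 0.44 611 (array([ 481.4, -164.2]), array([105.5,  65.9]), 19.2) [389. 278.]
small_round_mat 0.19 198 (array([ 474.5, -176.3]), array([46.3, 43.4]), -70.2) [395. 284.]
large_round_mat 0.88 672 (array([613.2,  -4.7]), array([72.8, 72.8]), -45.4) [327. 230.]
oblong_mat 0.68 1521 (array([ 546.9, -339.6]), array([123.6,  81.3]), 34.6) [460. 255.]
square_pot 0.61 176 (array([ 465.6, -162. ]), array([41.6, 39.3]), -70.1) [394. 286.]
round_tin 0.61 154 (array([ 451.9, -155.6]), array([52.6, 26.7]), 62.6) [392. 287.]
oak_box 0.85 710 (array([ 477.2, -158.5]), array([105.8,  68.7]), 18.9) [389. 279.]
oak_box 0.83 1083 (array([435.3, -25. ]), array([105.7,  61.2]), -22.5) [336. 300.]
tumbler 0.94 644 (array([738.9, 177.5]), array([79.6, 64.6]), 43.9) [253. 180.]
tumbler 0.25 1513 (array([ 541.4, -330.4]), array([120.2,  78. ]), 34.3) [460. 255.]
photo_frame 0.79 1124 (array([ 725.7, -215.1]), array([126. ,  76.6]), -83.4) [409. 181.]
```

View pics/stack.png

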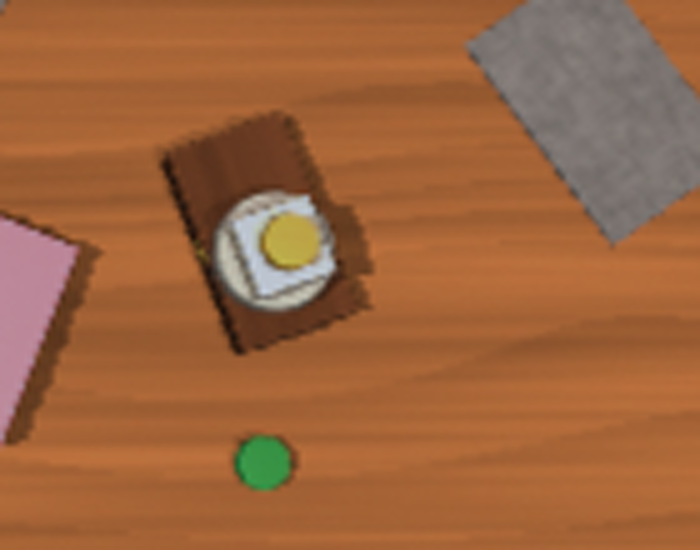

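The crop confirms that the yellow brass pill box is on the white pot. The green one on the table is only a look-alike. Next I go over the mats for near views with the wrist camera.

```bash
python3 -m crank '[{"angular":[0,0,0],"translation":[2.8,-2.7,0.5],"jaw":-1},{"angular":[0,0,0],"translation":[2.8,-2.7,0.5],"jaw":-1},{"angular":[0,0,0],"translation":[2.8,-2.7,0.5],"jaw":-1},{"angular":[0,0,0],"translation":[2.8,-2.7,0.5],"jaw":-1},{"angular":[0,0,0],"translation":[2.8,-2.7,0.5],"jaw":-1},{"angular":[0,0,0],"translation":[2.8,-2.7,0.5],"jaw":-1},{"angular":[0,0,0],"translation":[2.8,-2.7,0.5],"jaw":-1},{"angular":[0,0,0],"translation":[2.8,-2.7,0.5],"jaw":-1},{"angular":[0,0,0],"translation":[2.8,-2.7,0.5],"jaw":-1},{"angular":[0,0,0],"translation":[0,0,0],"jaw":-1}]'
cat >> h.py <<'E'
def look(name=None):
    st=bot.state(); f=optics.grab_frame('wrist')
    if name: cv2.imwrite(f'pics/{name}.png',f['color'][:,:,::-1])
    return st,f
def yaw(st):
    y=R.from_quat(st['eef_rot']).as_matrix()[:,1]; return np.degrees(np.arctan2(y[1],y[0]))
def sil(target,f,z,st):
    for r in optics.silhouettes(target,'wrist')[:3]:
        m=r['pixels']; ij=np.argwhere(m)
        print(target,round(r['conf'],2),m.sum(),rect(outline(f,m,z,st)),'px',ij.min(0)[::-1],ij.max(0)[::-1])
E
python3 - <<'E'
from h import *
st,f=look('w1'); print(np.array(f['tool_from_camera']).round(4).tolist(),f['K'].tolist() if hasattr(f['K'],'tolist') else f['K'],f['k1'],st['ee_pos'],yaw(st),st['time_s'])
for n in('small_round_mat','square_mat','large_round_mat'): sil(n,f,.004,st)
E
```

```text
time_s: 1.48
ee_pos: [0.4315, 0.4022, 0.2832]
eef_rot: [0.135, 0.991, -0.001, 0.003]
ft_force: [0.4, -1.7, -0.2]
gripper_width: 1.004
finger_force: 0.0
[[0.0004, -0.9656, -0.2599, 0.0709], [1.0, 0.0002, 0.0009, 0.0004], [-0.0008, -0.2599, 0.9656, -0.1486], [0.0, 0.0, 0.0, 1.0]] [[354.841884684489, 0.0, 319.32863757510034], [0.0, 354.841884684489, 231.67542112237288], [0.0, 0.0, 1.0]] -0.02275561132368599 [0.43148668 0.40215971 0.28317989] 74.48124375095868 1.4833
small_round_mat 0.81 978 (array([533.9, 356.4]), array([46.2, 44.3]), -15.5) px [289 263] [323 296]
square_mat 0.57 319 (array([488.8, 156. ]), array([30. , 24.4]), -15.8) px [119 264] [159 297]
```

View pics/w1.png

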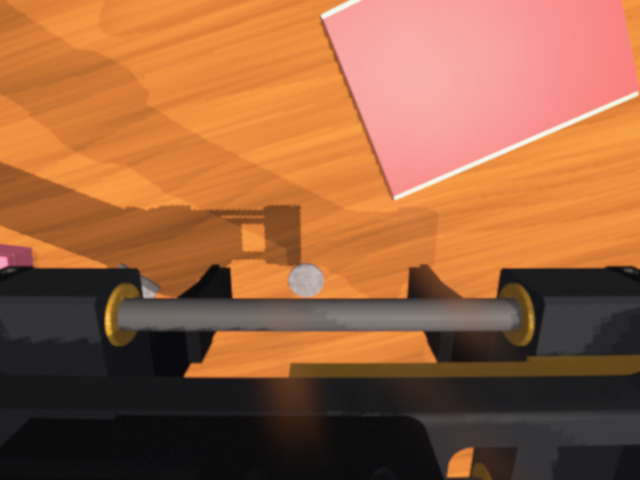

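The small mat is at about (306,280). The wrist measures it at (534,356) mm and the top camera at (536,352). Next I go over the stack and turn the fingers to about 110°.

```bash
python3 -m crank '[{"angular":[0,0,3.5],"translation":[0.4,-3.7,0],"jaw":-1},{"angular":[0,0,3.5],"translation":[0.4,-3.7,0],"jaw":-1},{"angular":[0,0,3.5],"translation":[0.4,-3.7,0],"jaw":-1},{"angular":[0,0,3.5],"translation":[0.4,-3.7,0],"jaw":-1},{"angular":[0,0,3.5],"translation":[0.4,-3.7,0],"jaw":-1},{"angular":[0,0,3.5],"translation":[0.4,-3.7,0],"jaw":-1},{"angular":[0,0,3.5],"translation":[0.4,-3.7,0],"jaw":-1},{"angular":[0,0,3.5],"translation":[0.4,-3.7,0],"jaw":-1},{"angular":[0,0,3.5],"translation":[0.4,-3.7,0],"jaw":-1},{"angular":[0,0,3.5],"translation":[0.4,-3.7,0],"jaw":-1}]' | grep -E "ee|eef"
python3 - <<'E'
from h import *
st,f=look(); print(st['ee_pos'],yaw(st))
for n in('square_mat','large_round_mat'): sil(n,f,.004,st)
E
python3 -m crank '[{"angular":[0,0,0],"translation":[0,-3.9,0],"jaw":-1},{"angular":[0,0,0],"translation":[0,-3.9,0],"jaw":-1},{"angular":[0,0,0],"translation":[0,-3.9,0],"jaw":-1},{"angular":[0,0,0],"translation":[0,-3.9,0],"jaw":-1},{"angular":[0,0,0],"translation":[0,-3.9,0],"jaw":-1},{"angular":[0,0,0],"translation":[0,0,0],"jaw":-1}]' | grep -E "ee|eef"
python3 - <<'E'
from h import *
st,f=look('w2'); print(st['ee_pos'],yaw(st),st['time_s'])
for n,z in(('pill_box',.122),('square_pot',.102),('round_tin',.072),('oak_box',.04),('oblong_mat',.004)): sil(n,f,z,st)
E
```

```text
ee_pos: [0.463, 0.0402, 0.2816]
eef_rot: [-0.18, 0.984, 0.0, 0.0]
[0.46295415 0.04023219 0.2815984 ] 110.71010619028785
square_mat 0.58 2103 (array([488.4, 125.6]), array([59.8, 58.6]), 39.2) px [347 211] [403 266]
square_mat 0.33 1465 (array([5.942e+02, 5.000e-01]), array([61.2, 48.7]), -69.2) px [231 262] [278 297]
large_round_mat 0.74 1453 (array([594.6,   1.6]), array([61.9, 50.1]), -69.2) px [231 262] [279 298]
ee_pos: [0.4632, -0.1605, 0.2819]
eef_rot: [-0.172, 0.985, -0.002, 0.0]
[ 0.46319369 -0.16054001  0.28192873] 109.86379393852286 3.1667
pill_box 0.67 751 (array([ 464.2, -162.7]), array([27.5, 26.8]), -24.9) px [301 202] [331 234]
pill_box 0.55 413 (array([ 373.1, -165.7]), array([18.3, 17.5]), 20.7) px [340 105] [361 128]
square_pot 0.83 968 (array([ 463. , -162.4]), array([41.5, 37.2]), 19.0) px [298 191] [337 234]
round_tin 0.86 636 (array([ 456.6, -166. ]), array([53.7, 43.9]), -68.7) px [291 178] [343 221]
oak_box 0.88 5721 (array([431.4, -28. ]), array([103.7,  73.5]), -21.8) px [387 164] [494 264]
oak_box 0.68 2545 (array([ 501.6, -150.9]), array([62. , 48.7]), -70.1) px [289 164] [343 256]
oak_box 0.32 6493 (array([ 532. , -324.5]), array([114.2,  75.8]), 34.4) px [113 153] [208 262]
oblong_mat 0.73 6416 (array([ 544.5, -337.1]), array([124.3,  82.3]), 34.9) px [114 153] [209 261]
```

View pics/w2.png

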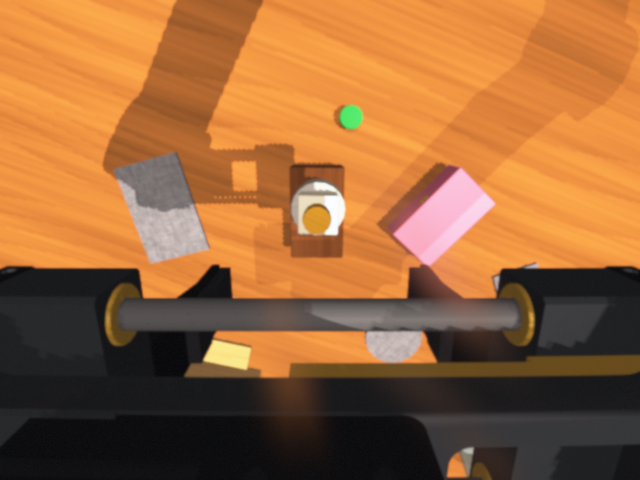

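The view shows the pill at (316,218) on the white pot, tin and box, all aligned with the fingers. TCP is about 2 mm off in y. The heights agree and the sizes match (27, 38 and 54 mm). I descend and grip.

```bash
python3 -m crank '[{"angular":[0,0,0],"translation":[0.1,-0.2,-3.5],"jaw":-1},{"angular":[0,0,0],"translation":[0,0,-3.5],"jaw":-1},{"angular":[0,0,0],"translation":[0,0,-3.5],"jaw":-1},{"angular":[0,0,0],"translation":[0,0,-3],"jaw":-1},{"angular":[0,0,0],"translation":[0,0,-1.8],"jaw":-1},{"angular":[0,0,0],"translation":[0,0,-1],"jaw":-1},{"angular":[0,0,0],"translation":[0,0,0],"jaw":-1},{"angular":[0,0,0],"translation":[0,0,0],"jaw":-1}]' 12
python3 - <<'E'
from h import *
st,f=look('w3'); print(st['ee_pos'],yaw(st))
for n,z in(('pill_box',.122),('square_pot',.102)): sil(n,f,z,st)
E
```

```text
time_s: 4.13
ee_pos: [0.465, -0.1564, 0.1189]
eef_rot: [-0.177, 0.984, 0.0, 0.0]
ft_force: [-0.3, -0.3, 0.7]
gripper_width: 1.002
finger_force: 0.0
[ 0.46504577 -0.15644069  0.11894338] 110.3666156170928
pill_box 0.86 1340 (array([ 379.3, -168.7]), array([15.6, 15.1]), -5.3) px [346  78] [386 120]
pill_box 0.82 1950 (array([ 457.2, -165.8]), array([25.1, 18.9]), -69.6) px [277 257] [333 297]
square_pot 0.58 3436 (array([ 457.6, -165. ]), array([38.4, 37.4]), -70.8) px [269 226] [347 297]
```

View pics/w3.png

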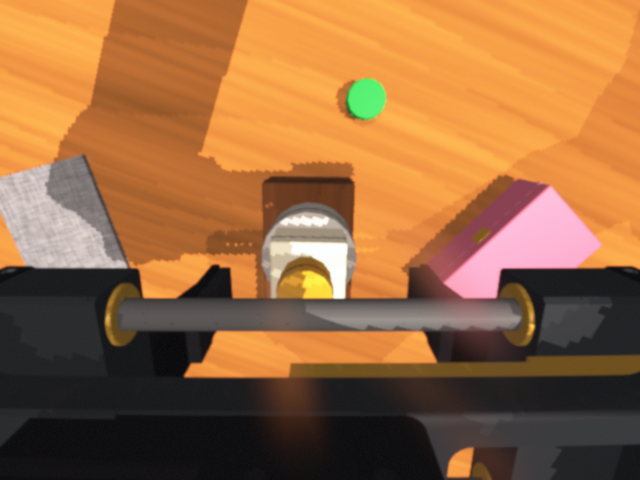

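The pill is at about (305,283), left of the finger centre line (column 319.5). I fit its rim circle to get the correction.

```bash
cat >> h.py <<'E'
from scipy.optimize import least_squares
def circ(f,mask,z,st,r,rowmax=293):
    c=max(cv2.findContours(mask.astype(np.uint8),cv2.RETR_EXTERNAL,cv2.CHAIN_APPROX_NONE)[0],key=cv2.contourArea).reshape(-1,2)
    c=c[c[:,1]<rowmax]; P=plane(f,c,z,st)
    s=least_squares(lambda v:np.hypot(*(P-v).T)-r,P.mean(0),loss='soft_l1',f_scale=.001)
    return s.x,np.sqrt(np.mean(s.fun**2))
def rel(st,xy): # cm shift from TCP to xy
    return np.round((np.array(xy)-np.array(st['ee_pos'])[:2])*100,2)
E
python3 - <<'E'
from h import *
for i in range(2):
    st,f=look(); print(st['ee_pos'])
    ms=[r['pixels'] for r in optics.silhouettes('pill_box','wrist') if r['pixels'][200:].sum()>500]
    x,e=circ(f,ms[0],.122,st,.013); print(x,e,rel(st,x))
f=optics.grab_frame('top'); hsv=cv2.cvtColor(f['color'],cv2.COLOR_RGB2HSV)
E
```

```text
[ 0.46564961 -0.15715552  0.12003786]
[ 0.46068165 -0.1643261 ] 0.0006700845566253102 [-0.5  -0.72]
[ 0.46529914 -0.15722237  0.11979992]
[ 0.4608118  -0.16438294] 0.0008536427629451082 [-0.45 -0.72]
```

```bash
python3 -m crank '[{"angular":[0,0,0],"translation":[0,-0.6,0],"jaw":-1},{"angular":[0,0,0],"translation":[0,0,0],"jaw":-1},{"angular":[0,0,0],"translation":[0,0,0],"jaw":-1},{"angular":[0,0,0],"translation":[0,0,0],"jaw":0}]' 12
python3 - <<'E'
from h import *
st,f=look(); print(st['ee_pos'],st['gripper_width'])
ms=[r['pixels'] for r in optics.silhouettes('pill_box','wrist') if r['pixels'][200:].sum()>500]
ij=np.argwhere(ms[0]);print(ij.min(0),ij.max(0))
E
python3 -m crank '[{"angular":[0,0,0],"translation":[0,0,0],"jaw":0.2},{"angular":[0,0,0],"translation":[0,0,0],"jaw":1},{"angular":[0,0,0],"translation":[0,0,0],"jaw":1},{"angular":[0,0,0],"translation":[0,0,0],"jaw":1},{"angular":[0,0,0],"translation":[0,0,0],"jaw":1},{"angular":[0,0,0],"translation":[0,0,0],"jaw":1},{"angular":[0,0,0],"translation":[0,0,0],"jaw":1},{"angular":[0,0,0],"translation":[0,0,0],"jaw":1}]' 12
```

```text
time_s: 4.87
ee_pos: [0.4644, -0.1633, 0.1186]
eef_rot: [-0.176, 0.984, 0.0, -0.0]
ft_force: [-0.1, 0.6, 1.2]
gripper_width: 0.976
finger_force: 0.0
[ 0.46435492 -0.16328299  0.11857111] 0.9755581870213157
[263 291] [297 346]
time_s: 5.63
ee_pos: [0.4644, -0.1631, 0.1186]
eef_rot: [-0.176, 0.984, 0.0, -0.0]
ft_force: [0.7, -0.5, 0.1]
gripper_width: 0.31
finger_force: 0.0
```

```bash
python3 -m crank '[{"angular":[0,0,0],"translation":[0,0,0],"jaw":1},{"angular":[0,0,0],"translation":[0,0,0],"jaw":1},{"angular":[0,0,0],"translation":[0,0,1],"jaw":1},{"angular":[0,0,0],"translation":[0,0,2],"jaw":1},{"angular":[0,0,0],"translation":[0,0,2],"jaw":1},{"angular":[0,0,0],"translation":[0,0,0],"jaw":1}]' 12
python3 - <<'E'
from h import *
st,f=look('w4')
E
```

```text
time_s: 6.13
ee_pos: [0.4667, -0.1641, 0.1724]
eef_rot: [-0.176, 0.984, -0.001, 0.003]
ft_force: [0.7, -0.3, -1.0]
gripper_width: 0.295
finger_force: 12.0
```

View pics/w4.png

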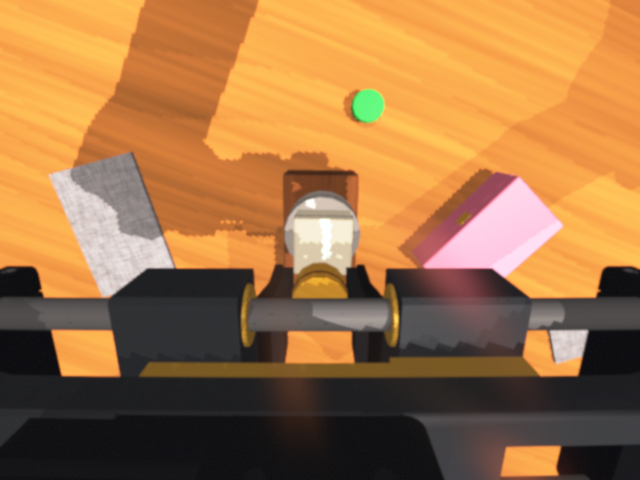

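The pill is held at (321,281), and the pot is still on the stack. On to the small mat.

```bash
python3 -m crank '[{"angular":[0,0,0],"translation":[0.3,3.9,0.4],"jaw":1},{"angular":[0,0,0],"translation":[0.4,3.9,0.4],"jaw":1},{"angular":[0,0,0],"translation":[0.5,3.9,0.2],"jaw":1},{"angular":[0,0,0],"translation":[0.5,3.9,0],"jaw":1},{"angular":[0,0,0],"translation":[0.5,3.9,0],"jaw":1},{"angular":[0,0,0],"translation":[0.5,3.9,0],"jaw":1},{"angular":[0,0,0],"translation":[0.5,3.9,0],"jaw":1},{"angular":[0,0,0],"translation":[0.5,3.9,0],"jaw":1},{"angular":[0,0,0],"translation":[0.5,3.9,0],"jaw":1},{"angular":[0,0,0],"translation":[0.5,3.9,0],"jaw":1}]' | grep ee_
python3 -m crank '[{"angular":[0,0,0],"translation":[0.5,3.9,0],"jaw":1},{"angular":[0,0,0],"translation":[0.5,3.9,-2],"jaw":1},{"angular":[0,0,0],"translation":[0.5,3.9,-2],"jaw":1},{"angular":[0,0,0],"translation":[0.5,0.9,-2],"jaw":1},{"angular":[0,0,0],"translation":[0,0,0],"jaw":1}]'
python3 - <<'E'
from h import *
st,f=look('w5'); print(st['ee_pos'],yaw(st))
sil('small_round_mat',f,.004,st); sil('pill_box',f,st['ee_pos'][2]+.003,st)
E
```

```text
ee_pos: [0.5106, 0.2286, 0.1777]
time_s: 7.43
ee_pos: [0.5273, 0.3517, 0.1153]
eef_rot: [-0.179, 0.984, -0.001, -0.004]
ft_force: [-0.3, -1.0, -1.4]
gripper_width: 0.288
finger_force: 12.0
[0.52733989 0.35165614 0.11531866] 110.64166870607805
small_round_mat 0.96 2540 (array([531.8, 354.3]), array([44.6, 42.1]), -69.3) px [291 213] [349 266]
pill_box 0.57 1562 (array([518.7, 348.7]), array([24.1, 16.1]), -69.3) px [292 263] [346 297]
```

View pics/w5.png

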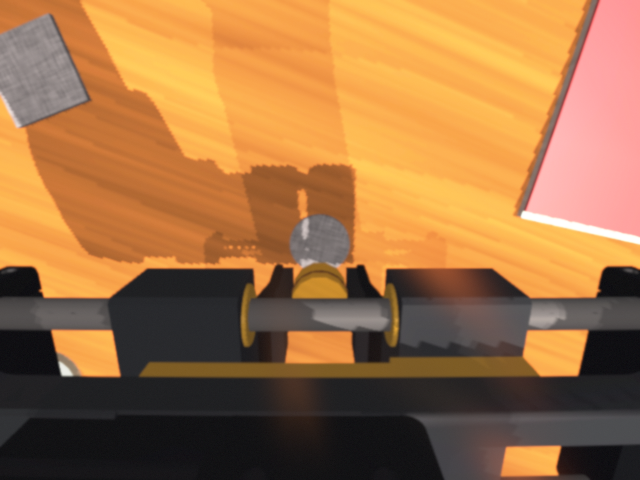

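The mat is at (320,240), centred in column with the pill at (319,280). It is about 8 mm ahead of the pill. I move over it and lower.

```bash
python3 -m crank '[{"angular":[0,0,0],"translation":[0.75,0.25,-2],"jaw":1},{"angular":[0,0,0],"translation":[0,0,-3],"jaw":1},{"angular":[0,0,0],"translation":[0,0,-2],"jaw":1},{"angular":[0,0,0],"translation":[0,0,-1],"jaw":1},{"angular":[0,0,0],"translation":[0,0,0],"jaw":1},{"angular":[0,0,0],"translation":[0,0,0],"jaw":1}]'
python3 - <<'E'
from h import *
st,f=look('w6'); print(st['ee_pos'],yaw(st))
for m in optics.silhouettes('small_round_mat','wrist')[:1]:
    print(circ(f,m['pixels'],.004,st,.023,275)); 
sil('small_round_mat',f,.004,st); sil('pill_box',f,st['ee_pos'][2]+.003,st)
E
```

```text
time_s: 8.08
ee_pos: [0.5392, 0.3503, 0.0419]
eef_rot: [-0.175, 0.985, 0.0, 0.001]
ft_force: [0.5, 0.6, 0.4]
gripper_width: 0.289
finger_force: 12.0
[0.53917883 0.35033351 0.04192417] 110.20183872698377
(array([0.5342443 , 0.35501896]), np.float64(0.008167879249427142))
small_round_mat 0.64 2967 (array([527.5, 353. ]), array([45.5, 31.7]), -72.3) px [289 222] [370 277]
pill_box 0.6 1640 (array([530.4, 347.2]), array([25.1, 16.9]), -68.5) px [291 262] [347 298]
```

View pics/w6.png

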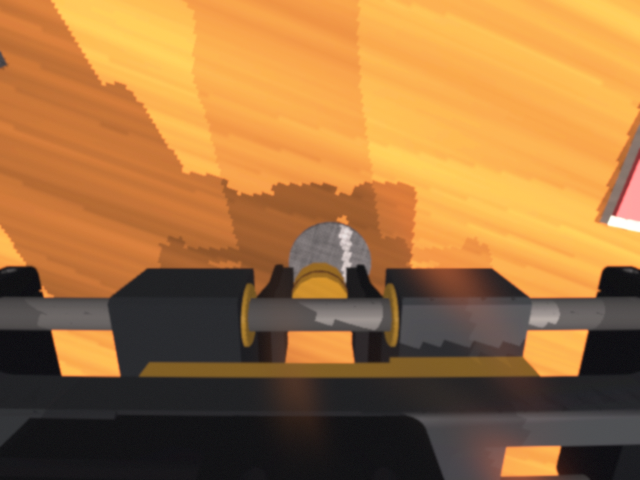

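The mat spans columns 289–370 with its top edge at row 222, and the pill spans columns 291–347. By the rims, the pill must move about (-6.6, +3.8) mm. I correct, then look once more by numbers.

```bash
python3 -m crank '[{"angular":[0,0,0],"translation":[-0.65,0.4,-0.8],"jaw":1},{"angular":[0,0,0],"translation":[0,0,0],"jaw":1},{"angular":[0,0,0],"translation":[0,0,0],"jaw":1}]'
cat >> h.py <<'E'
# front (image-top) and lateral edges -> centre in tool frame (mm): half=half extent along tool x, zt=tool z of the rim that shows
def front(f,mask,zt,half,cols=None):
    ij=np.argwhere(mask); T=np.array(f['tool_from_camera'])
    row=ij[:,0].min(); lo,hi=ij[:,1].min(),ij[:,1].max()
    if cols: lo,hi=cols
    u=cv2.undistortPoints(np.float64([[[(lo+hi)/2,row]]]),np.array(f['K']),np.array([f['k1'],0,0,0.])).reshape(2)
    d=T[:3,:3]@np.r_[u,1]; p=T[:3,3]+d*(zt-T[2,3])/d[2]
    return np.round(1000*np.r_[p[0]-half,p[1]],1),(row,lo,hi)
def toworld(st,d): # tool xy mm -> world cm
    return np.round((R.from_quat(st['eef_rot']).as_matrix()@np.r_[d,0])[:2]/10,2)
E
python3 - <<'E'
from h import *
st,f=look(); print(st['ee_pos'],yaw(st))
m=optics.silhouettes('small_round_mat','wrist')[0]['pixels']; a=front(f,m,st['ee_pos'][2]-.004,.023); print(a)
m=optics.silhouettes('pill_box','wrist')[0]['pixels']; b=front(f,m,.017,.013); print(b)
print(toworld(st,a[0]-b[0]))
E
```

```text
time_s: 8.53
ee_pos: [0.5306, 0.3557, 0.0324]
eef_rot: [-0.177, 0.984, 0.0, -0.001]
ft_force: [-0.3, 0.1, -1.7]
gripper_width: 0.297
finger_force: 12.0
[0.53059256 0.35565911 0.03235222] 110.3741194879543
(array([-3.5, -1.3]), (np.int64(238), np.int64(277), np.int64(355)))
(array([-3.1,  0.5]), (np.int64(263), np.int64(292), np.int64(347)))
[ 0.1  -0.15]
```

```bash
python3 -m crank '[{"angular":[0,0,0],"translation":[0.1,-0.15,-0.5],"jaw":1},{"angular":[0,0,0],"translation":[0,0,-0.3],"jaw":1},{"angular":[0,0,0],"translation":[0,0,-0.1],"jaw":1},{"angular":[0,0,0],"translation":[0,0,0],"jaw":1}]'
python3 -m crank '[{"angular":[0,0,0],"translation":[0,0,-0.1],"jaw":1},{"angular":[0,0,0],"translation":[0,0,0],"jaw":1}]'
```

```text
time_s: 9.02
ee_pos: [0.5326, 0.3532, 0.0231]
eef_rot: [-0.176, 0.984, -0.0, -0.001]
ft_force: [-0.3, 0.7, -0.8]
gripper_width: 0.293
finger_force: 12.0
time_s: 9.18
ee_pos: [0.5328, 0.3535, 0.0226]
eef_rot: [-0.176, 0.984, -0.0, -0.0]
ft_force: [-0.0, -0.6, -1.0]
gripper_width: 0.286
finger_force: 12.0
```

```bash
python3 -m crank '[{"angular":[0,0,0],"translation":[0,0,-0.1],"jaw":1},{"angular":[0,0,0],"translation":[0,0,0],"jaw":1}]'|grep -E "ee_|ft"
python3 -m crank '[{"angular":[0,0,0],"translation":[0,0,-0.1],"jaw":1},{"angular":[0,0,0],"translation":[0,0,0],"jaw":1}]'|grep -E "ee_|ft"
```

```text
ee_pos: [0.5328, 0.3536, 0.0217]
ft_force: [-0.9, 0.7, -0.8]
ee_pos: [0.5328, 0.3536, 0.0207]
ft_force: [-0.1, 0.7, -0.8]
```

```bash
python3 -m crank '[{"angular":[0,0,0],"translation":[0,0,-0.05],"jaw":1},{"angular":[0,0,0],"translation":[0,0,0],"jaw":1}]'|grep -E "ee_|ft"
python3 -m crank '[{"angular":[0,0,0],"translation":[0,0,-0.05],"jaw":1},{"angular":[0,0,0],"translation":[0,0,0],"jaw":1}]'|grep -E "ee_|ft"
```

```text
ee_pos: [0.5328, 0.3536, 0.0206]
ft_force: [0.1, -0.2, 1.9]
ee_pos: [0.5329, 0.3536, 0.0206]
ft_force: [-2.2, -0.6, 5.4]
```

Contact is made (5 N upward). I release and rise.

```bash
python3 -m crank '[{"angular":[0,0,0],"translation":[0,0,0],"jaw":0.3},{"angular":[0,0,0],"translation":[0,0,0],"jaw":0},{"angular":[0,0,0],"translation":[0,0,0],"jaw":-0.3},{"angular":[0,0,0],"translation":[0,0,0],"jaw":-1},{"angular":[0,0,0],"translation":[0,0,1],"jaw":-1},{"angular":[0,0,0],"translation":[0,0,3],"jaw":-1},{"angular":[0,0,0],"translation":[0,0,4],"jaw":-1},{"angular":[0,0,0],"translation":[0,0,4],"jaw":-1},{"angular":[0,0,0],"translation":[0,0,4],"jaw":-1},{"angular":[0,0,0],"translation":[0,0,0],"jaw":-1}]'
python3 - <<'E'
from h import *
st,f=look(); print(st['ee_pos'],yaw(st))
sil('small_round_mat',f,.004,st); sil('pill_box',f,.024,st); sil('square_mat',f,.004,st)
f=optics.grab_frame('top')
for n,z in(('pill_box',.024),('small_round_mat',.004)):
    for r in optics.silhouettes(n,'top'): print('top',n,rect(outline(f,r['pixels'],z)),r['conf'])
E
```

```text
time_s: 10.68
ee_pos: [0.5374, 0.3561, 0.1897]
eef_rot: [-0.176, 0.984, 0.004, 0.007]
ft_force: [2.3, 0.9, 1.7]
gripper_width: 0.938
finger_force: 0.0
[0.53737259 0.35612347 0.1897449 ] 110.26317692855359
small_round_mat 0.83 1183 (array([534.3, 355.7]), array([45.8, 45.2]), 20.2) px [295 182] [342 229]
pill_box 0.8 702 (array([532.6, 354.1]), array([27.6, 24.4]), 20.2) px [304 193] [331 223]
square_mat 0.63 4906 (array([489.5, 126.8]), array([60.8, 59.5]), -51.0) px [46 24] [134 113]
square_mat 0.61 709 (array([536.8, 355.9]), array([28.8, 28.1]), 65.1) px [303 193] [332 223]
top pill_box (array([533.7, 349.4]), array([27.8, 17.6]), 89.4) 0.56
top pill_box (array([ 368.6, -161.3]), array([22. , 21.6]), 89.4) 0.55
top small_round_mat (array([528.9, 346.8]), array([40.1, 21.6]), -56.1) 0.43
```

The pill is centred to about 2 mm, at (317,208) on the mat at (318,206). Now back for the pot.

```bash
python3 -m crank '[{"angular":[0,0,0],"translation":[-0.5,-3.9,0.3],"jaw":-1},{"angular":[0,0,0],"translation":[-0.5,-3.9,0.3],"jaw":-1},{"angular":[0,0,0],"translation":[-0.5,-3.9,0.3],"jaw":-1},{"angular":[0,0,0],"translation":[-0.5,-3.9,0.3],"jaw":-1},{"angular":[0,0,0],"translation":[-0.5,-3.9,0.3],"jaw":-1},{"angular":[0,0,0],"translation":[-0.5,-3.9,0.3],"jaw":-1},{"angular":[0,0,0],"translation":[-0.5,-3.9,0],"jaw":-1},{"angular":[0,0,0],"translation":[-0.5,-3.9,0],"jaw":-1},{"angular":[0,0,0],"translation":[-0.5,-3.9,0],"jaw":-1},{"angular":[0,0,0],"translation":[-0.5,-3.9,0],"jaw":-1}]' | grep ee_
python3 -m crank '[{"angular":[0,0,0],"translation":[-0.5,-3.9,0],"jaw":-1},{"angular":[0,0,0],"translation":[-0.5,-3.9,0],"jaw":-1},{"angular":[0,0,0],"translation":[-0.8,-3.9,-1],"jaw":-1},{"angular":[0,0,0],"translation":[0,-1,-1],"jaw":-1},{"angular":[0,0,0],"translation":[0,0,0],"jaw":-1},{"angular":[0,0,0],"translation":[0,0,0],"jaw":-1}]'
python3 - <<'E'
from h import *
st,f=look('w7'); print(st['ee_pos'],yaw(st))
for n,z in(('square_pot',.102),('round_tin',.072),('oak_box',.04)): sil(n,f,z,st)
E
```

```text
ee_pos: [0.4818, -0.0382, 0.1971]
time_s: 12.37
ee_pos: [0.464, -0.1635, 0.1767]
eef_rot: [-0.175, 0.985, 0.001, -0.001]
ft_force: [0.4, 0.8, -0.3]
gripper_width: 1.0
finger_force: 0.0
[ 0.46401083 -0.16349852  0.17670731] 110.19153783888528
square_pot 0.84 3510 (array([ 462.1, -162.9]), array([43.5, 37.2]), 19.1) px [292 213] [349 276]
round_tin 0.65 1439 (array([ 456.4, -165.7]), array([55.5, 47. ]), -67.8) px [282 193] [357 256]
oak_box 0.89 3767 (array([ 443.7, -172.1]), array([59.2, 39.4]), -69.8) px [281 174] [354 297]
oak_box 0.61 9733 (array([429.8, -30.1]), array([103.5,  77.4]), -23.0) px [409 176] [554 297]
oak_box 0.56 1465 (array([ 465.1, -162.7]), array([61.4, 53.9]), -67.8) px [283 194] [356 258]
```

View pics/w7.png

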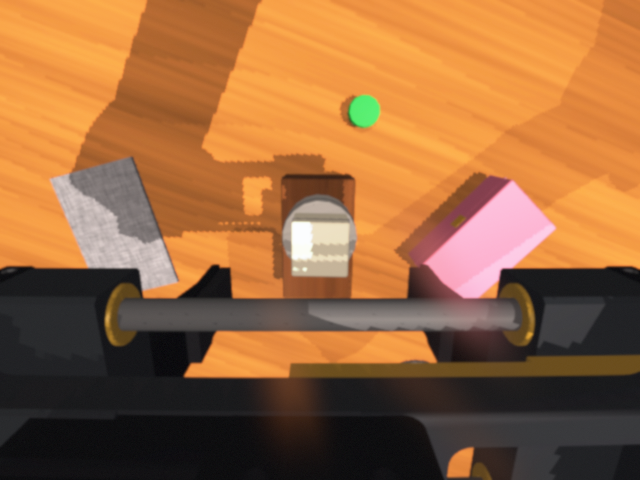

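The pot is at (320,245), centred between the fingers and aligned. I descend to TCP z ≈ 0.091 (tips 5 mm above the tin lid) and grip.

```bash
python3 -m crank '[{"angular":[0,0,0],"translation":[0,0.1,-3],"jaw":-0.6},{"angular":[0,0,0],"translation":[0,0,-3],"jaw":-0.6},{"angular":[0,0,0],"translation":[0,0,-1.7],"jaw":-0.6},{"angular":[0,0,0],"translation":[0,0,-0.8],"jaw":-0.6},{"angular":[0,0,0],"translation":[0,0,0],"jaw":-0.6},{"angular":[0,0,0],"translation":[0,0,0],"jaw":-0.6}]' 15
python3 - <<'E'
from h import *
st,f=look(); print(st['ee_pos'],yaw(st))
for r in optics.silhouettes('square_pot','wrist'): ij=np.argwhere(r['pixels']); print(r['conf'],ij.min(0),ij.max(0))
E
```

```text
time_s: 13.07
ee_pos: [0.4655, -0.1621, 0.0933]
eef_rot: [-0.177, 0.984, -0.0, 0.0]
ft_force: [0.3, -0.3, 0.3]
gripper_width: 0.806
finger_force: 0.0
[ 0.46553571 -0.1620887   0.09331619] 110.3474782687721
0.62 [242 274] [344 364]
```

```bash
python3 -m crank '[{"angular":[0,0,0],"translation":[0,0,-0.2],"jaw":0},{"angular":[0,0,0],"translation":[0,0,0],"jaw":0.5},{"angular":[0,0,0],"translation":[0,0,0],"jaw":1},{"angular":[0,0,0],"translation":[0,0,0],"jaw":1},{"angular":[0,0,0],"translation":[0,0,0],"jaw":1},{"angular":[0,0,0],"translation":[0,0,0],"jaw":1},{"angular":[0,0,0],"translation":[0,0,0],"jaw":1}]' 15
python3 -m crank '[{"angular":[0,0,0],"translation":[0,0,0],"jaw":1},{"angular":[0,0,0],"translation":[0,0,1],"jaw":1},{"angular":[0,0,0],"translation":[0,0,2],"jaw":1},{"angular":[0,0,0],"translation":[0,0,2],"jaw":1},{"angular":[0,0,0],"translation":[0,0,0],"jaw":1}]'
python3 - <<'E'
from h import *
st,f=look('w8'); print(st['ee_pos'],yaw(st))
E
```

```text
time_s: 13.75
ee_pos: [0.4649, -0.1625, 0.0909]
eef_rot: [-0.176, 0.984, 0.0, 0.0]
ft_force: [-0.1, -0.1, 1.6]
gripper_width: 0.436
finger_force: 15.0
time_s: 14.17
ee_pos: [0.4671, -0.1634, 0.1443]
eef_rot: [-0.176, 0.984, -0.001, 0.003]
ft_force: [0.7, -1.0, -0.7]
gripper_width: 0.435
finger_force: 15.0
[ 0.46706512 -0.16341572  0.14434233] 110.26708940300867
```

```bash
python3 -m crank '[{"angular":[0,0,2.3],"translation":[0.3,3.6,0],"jaw":1},{"angular":[0,0,2.3],"translation":[0.3,3.6,0],"jaw":1},{"angular":[0,0,2.3],"translation":[0.3,3.6,0],"jaw":1},{"angular":[0,0,2.3],"translation":[0.3,3.6,0],"jaw":1},{"angular":[0,0,2.3],"translation":[0.3,3.6,0],"jaw":1},{"angular":[0,0,2.3],"translation":[0.3,3.6,0],"jaw":1},{"angular":[0,0,2.3],"translation":[0.3,3.6,-1],"jaw":1},{"angular":[0,0,2.3],"translation":[0.2,3.6,-2],"jaw":1},{"angular":[0,0,0],"translation":[0,0,-2],"jaw":1},{"angular":[0,0,0],"translation":[0,0,0],"jaw":1}]'
python3 - <<'E'
from h import *
st,f=look('w9'); print(st['ee_pos'],yaw(st),st['q'][6])
sil('square_mat',f,.004,st)
for n in('square_pot','square_mat'):
  for r in optics.silhouettes(n,'wrist')[:2]: ij=np.argwhere(r['pixels']); print(n,r['conf'],ij.min(0),ij.max(0))
E
```

```text
time_s: 15.05
ee_pos: [0.4845, 0.1276, 0.087]
eef_rot: [-0.334, 0.943, 0.0, -0.004]
ft_force: [-0.9, -0.6, -1.0]
gripper_width: 0.435
finger_force: 15.0
[0.48445862 0.12759525 0.08697972] 129.00465256940092 2.045320107295488
square_mat 0.89 3862 (array([482.1, 120.3]), array([59.2, 43.6]), -49.8) px [267 204] [356 266]
square_pot 0.71 [246 275] [347 365]
square_mat 0.89 [204 267] [266 356]
```

View pics/w9.png

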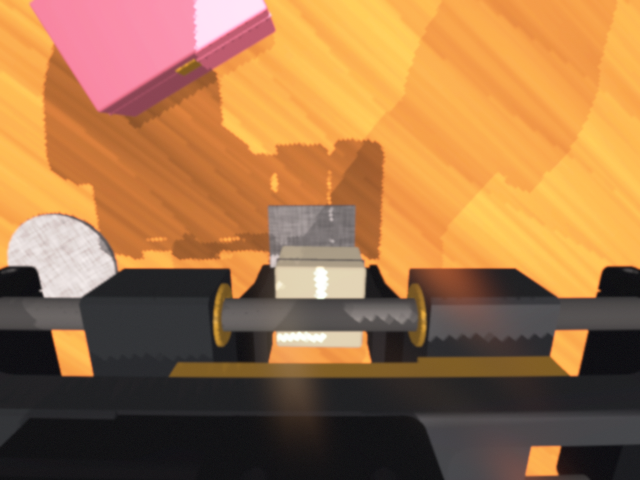

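The mat spans columns 267–356 with its front edge at row 205, level, so aligned. The pot spans columns 275–365 with its lower front edge at row 247. I compute the shift and edge angles.

```bash
cat >> h.py <<'E'
def edge(mask,f,st,z): # angle (deg, world) of front edge on plane z
    cols=np.where(mask.any(0))[0]; c0,c1=cols.min(),cols.max(); w=c1-c0
    cs=np.arange(int(c0+.15*w),int(c1-.15*w)); rs=mask[:,cs].argmax(0)
    P=plane(f,np.c_[cs,rs],z,st); v=cv2.fitLine(P.astype(np.float32),cv2.DIST_HUBER,0,1e-4,1e-4).ravel()
    return np.degrees(np.arctan2(v[1],v[0]))%180
def pair(mat,obj,zb,hm,ho,zplate=.004):
    st,f=look(); print(st['ee_pos'],'yaw',yaw(st))
    m=optics.silhouettes(mat,'wrist')[0]['pixels']; a=front(f,m,st['ee_pos'][2]-zplate,hm)
    o=[r['pixels'] for r in optics.silhouettes(obj,'wrist') if r['pixels'][240:,260:380].sum()>500][0]; b=front(f,o,zb,ho)
    print('mat',a,'obj',b,'shift cm',toworld(st,a[0]-b[0]),'edges',edge(m,f,st,zplate),edge(o,f,st,st['ee_pos'][2]-zb))
E
python3 -c "
from h import *
pair('square_mat','square_pot',.019,.029,.019)"
```

```text
[0.48830655 0.12430354 0.09135675] yaw 128.55134575573322
mat (array([-0. ,  0.4]), (np.int64(200), np.int64(277), np.int64(362))) obj (array([-1. ,  0.6]), (np.int64(246), np.int64(274), np.int64(366))) shift cm [-0.07 -0.08] edges 128.5722 127.32768
```

```bash
python3 -m crank '[{"angular":[0,0,0],"translation":[-0.1,-0.05,-2],"jaw":1},{"angular":[0,0,0],"translation":[0,0,-2],"jaw":1},{"angular":[0,0,0],"translation":[0,0,-1.3],"jaw":1},{"angular":[0,0,0],"translation":[0,0,0],"jaw":1},{"angular":[0,0,0],"translation":[0,0,0],"jaw":1},{"angular":[0,0,0],"translation":[0,0,0],"jaw":1}]' | grep -E "ee_|ft"
python3 -c "
from h import *
pair('square_mat','square_pot',.019,.029,.019)"
```

```text
ee_pos: [0.4877, 0.125, 0.0388]
ft_force: [1.1, 1.0, -0.1]
[0.48774985 0.12495017 0.03884141] yaw 128.64983508796135
mat (array([-0.4, -0.4]), (np.int64(218), np.int64(264), np.int64(372))) obj (array([-1. ,  0.8]), (np.int64(246), np.int64(275), np.int64(366))) shift cm [ 0.03 -0.13] edges 128.863 127.17807
```

```bash
python3 -m crank '[{"angular":[0,0,0],"translation":[0,-0.1,-0.7],"jaw":1},{"angular":[0,0,0],"translation":[0,0,-0.5],"jaw":1},{"angular":[0,0,0],"translation":[0,0,-0.1],"jaw":1},{"angular":[0,0,0],"translation":[0,0,0],"jaw":1},{"angular":[0,0,0],"translation":[0,0,0],"jaw":1}]' | grep -E "ee_|ft"
python3 -m crank '[{"angular":[0,0,0],"translation":[0,0,-0.1],"jaw":1},{"angular":[0,0,0],"translation":[0,0,0],"jaw":1}]'|grep -E "ee_|ft"
python3 -m crank '[{"angular":[0,0,0],"translation":[0,0,-0.05],"jaw":1},{"angular":[0,0,0],"translation":[0,0,0],"jaw":1}]'|grep -E "ee_|ft"
```

```text
ee_pos: [0.4867, 0.124, 0.0245]
ft_force: [-0.7, 0.1, -0.4]
ee_pos: [0.4869, 0.1241, 0.0238]
ft_force: [0.8, 0.3, -0.9]
ee_pos: [0.4869, 0.1241, 0.0233]
ft_force: [0.2, 0.2, -0.7]
```

```bash
python3 -m crank '[{"angular":[0,0,0],"translation":[0,0,-0.05],"jaw":1},{"angular":[0,0,0],"translation":[0,0,0],"jaw":1}]'|grep -E "ee_|ft"
python3 -m crank '[{"angular":[0,0,0],"translation":[0,0,-0.05],"jaw":1},{"angular":[0,0,0],"translation":[0,0,0],"jaw":1}]'|grep -E "ee_|ft"
python3 -m crank '[{"angular":[0,0,0],"translation":[0,0,-0.03],"jaw":1},{"angular":[0,0,0],"translation":[0,0,0],"jaw":1}]'|grep -E "ee_|ft"
```

```text
ee_pos: [0.4869, 0.1241, 0.0229]
ft_force: [-0.1, -0.3, 0.0]
ee_pos: [0.4869, 0.1241, 0.0229]
ft_force: [-2.4, -0.1, 5.5]
ee_pos: [0.4869, 0.1241, 0.0229]
ft_force: [-1.5, 0.1, 9.0]
```

```bash
python3 -m crank '[{"angular":[0,0,0],"translation":[0,0,0.03],"jaw":0},{"angular":[0,0,0],"translation":[0,0,0],"jaw":-0.3},{"angular":[0,0,0],"translation":[0,0,0],"jaw":-0.6},{"angular":[0,0,0],"translation":[0,0,0],"jaw":-1},{"angular":[0,0,0],"translation":[0,0,1],"jaw":-1},{"angular":[0,0,0],"translation":[0,0,3],"jaw":-1},{"angular":[0,0,0],"translation":[0,0,4],"jaw":-1},{"angular":[0,0,0],"translation":[0,0,4],"jaw":-1},{"angular":[0,0,0],"translation":[0,0,4],"jaw":-1},{"angular":[0,0,0],"translation":[0,0,0],"jaw":-1}]'
python3 - <<'E'
from h import *
st,f=look(); st,f=look(); print(st['ee_pos'],yaw(st))
sil('square_mat',f,.004,st); sil('square_pot',f,.034,st); sil('large_round_mat',f,.004,st)
E
```

```text
time_s: 18.13
ee_pos: [0.4915, 0.1251, 0.1905]
eef_rot: [-0.331, 0.944, 0.0, 0.008]
ft_force: [0.5, 0.7, -0.1]
gripper_width: 0.987
finger_force: 0.0
[0.48968145 0.12478362 0.18725327] 128.67586892124638
square_mat 0.63 1632 (array([488.9, 125.8]), array([58.6, 58.1]), 39.3) px [290 180] [351 240]
square_pot 0.97 2048 (array([485.1, 123.2]), array([42. , 38.6]), 37.8) px [299 189] [344 236]
large_round_mat 0.56 4553 (array([609.5,  -1.3]), array([75.1, 74.4]), -39.3) px [102 187] [179 262]
```

The pot is on its mat within about 2 mm and 1°. Now the tin.

```bash
python3 -m crank '[{"angular":[0,0,-2.3],"translation":[-0.3,-3.6,0],"jaw":-1},{"angular":[0,0,-2.3],"translation":[-0.3,-3.6,0],"jaw":-1},{"angular":[0,0,-2.3],"translation":[-0.3,-3.6,0],"jaw":-1},{"angular":[0,0,-2.3],"translation":[-0.3,-3.6,0],"jaw":-1},{"angular":[0,0,-2.3],"translation":[-0.3,-3.6,0],"jaw":-1},{"angular":[0,0,-2.3],"translation":[-0.3,-3.6,0],"jaw":-1},{"angular":[0,0,-2.3],"translation":[-0.3,-3.6,-1],"jaw":-1},{"angular":[0,0,-2.3],"translation":[-0.1,-3.5,-2],"jaw":-1},{"angular":[0,0,0],"translation":[0,0,-1],"jaw":-1},{"angular":[0,0,0],"translation":[0,0,0],"jaw":-1}]' | grep ee_
python3 - <<'E'
from h import *
st,f=look(); st,f=look('w10'); print(st['ee_pos'],yaw(st))
for n,z in(('round_tin',.072),('oak_box',.04)): sil(n,f,z,st)
E
```

```text
ee_pos: [0.4617, -0.1643, 0.139]
[ 0.46292831 -0.16284022  0.14010759] 110.1951654193591
round_tin 0.85 6075 (array([ 462.7, -163.5]), array([59.8, 54.9]), 20.1) px [275 204] [360 293]
oak_box 0.95 10296 (array([425.9, -29.6]), array([95.6, 79. ]), -23.1) px [423 182] [583 298]
oak_box 0.83 3755 (array([ 444. , -171.6]), array([59.8, 42.8]), -69.8) px [274 179] [358 298]
oak_box 0.15 6176 (array([ 472.1, -160.4]), array([69.4, 63.7]), 20.1) px [274 203] [360 293]
```

View pics/w10.png

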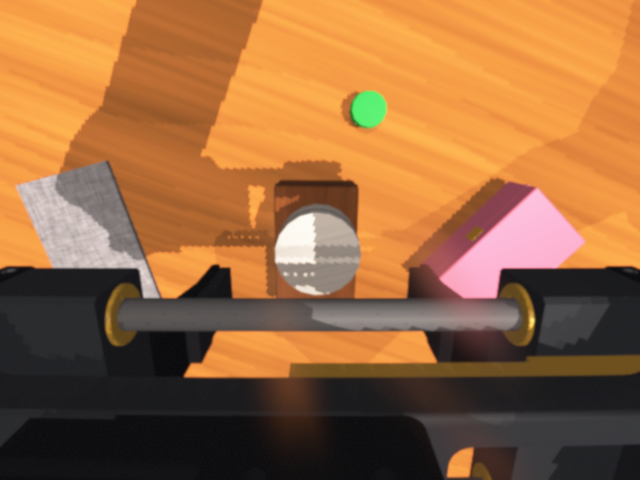

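The tin is at (317,250), nearly centred. I descend to TCP z ≈ 0.059 (tips 5 mm above the box).

```bash
python3 -m crank '[{"angular":[0,0,0],"translation":[0.15,-0.1,-3],"jaw":-1},{"angular":[0,0,0],"translation":[0,0,-3],"jaw":-1},{"angular":[0,0,0],"translation":[0,0,-1.3],"jaw":-1},{"angular":[0,0,0],"translation":[0,0,-0.6],"jaw":-1},{"angular":[0,0,0],"translation":[0,0,0],"jaw":-1},{"angular":[0,0,0],"translation":[0,0,0],"jaw":-1}]' 15
python3 - <<'E'
from h import *
st,f=look(); print(st['ee_pos'],yaw(st))
for r in optics.silhouettes('round_tin','wrist'): ij=np.argwhere(r['pixels']); print(r['conf'],ij.min(0),ij.max(0))
E
```

```text
time_s: 19.92
ee_pos: [0.4672, -0.1635, 0.0641]
eef_rot: [-0.177, 0.984, -0.0, 0.001]
ft_force: [1.3, -0.4, -0.1]
gripper_width: 1.002
finger_force: 0.0
[ 0.46722036 -0.16349514  0.0640519 ] 110.36441577062581
0.72 [223 259] [357 384]
```

```bash
python3 -m crank '[{"angular":[0,0,0],"translation":[-0.1,0.05,-0.3],"jaw":-1},{"angular":[0,0,0],"translation":[0,0,0],"jaw":-1},{"angular":[0,0,0],"translation":[0,0,0],"jaw":-0.5},{"angular":[0,0,0],"translation":[0,0,0],"jaw":0},{"angular":[0,0,0],"translation":[0,0,0],"jaw":1},{"angular":[0,0,0],"translation":[0,0,0],"jaw":1},{"angular":[0,0,0],"translation":[0,0,0],"jaw":1},{"angular":[0,0,0],"translation":[0,0,0],"jaw":1},{"angular":[0,0,0],"translation":[0,0,0],"jaw":1},{"angular":[0,0,0],"translation":[0,0,0],"jaw":1}]' 15
```

```text
time_s: 20.85
ee_pos: [0.4654, -0.1635, 0.0603]
eef_rot: [-0.176, 0.984, 0.0, -0.0]
ft_force: [0.3, 0.5, 0.8]
gripper_width: 0.642
finger_force: 15.0
```

```bash
python3 -m crank '[{"angular":[0,0,0],"translation":[0,0,1],"jaw":1},{"angular":[0,0,0],"translation":[0,0,2.5],"jaw":1},{"angular":[0,0,0],"translation":[0,0,2.5],"jaw":1},{"angular":[0,0,0],"translation":[2.4,2.7,0],"jaw":1},{"angular":[0,0,0],"translation":[2.4,2.7,0],"jaw":1},{"angular":[0,0,0],"translation":[2.4,2.7,0],"jaw":1},{"angular":[0,0,0],"translation":[2.4,2.7,0],"jaw":1},{"angular":[0,0,0],"translation":[2.4,2.7,-1],"jaw":1},{"angular":[0,0,0],"translation":[2.4,2.7,-1],"jaw":1},{"angular":[0,0,0],"translation":[0,0,-1],"jaw":1}]' |grep -E "ee_|width|ft"
python3 -c "
from h import *
look(); pair('large_round_mat','round_tin',.0203,.038,.028)"
```

```text
ee_pos: [0.6144, 0.0073, 0.0906]
ft_force: [0.7, 0.5, -1.4]
gripper_width: 0.64
[0.61034491 0.00368123 0.08812118] yaw 110.7244338557922
mat (array([ 1.6, -5. ]), (np.int64(185), np.int64(256), np.int64(366))) obj (array([-1.5,  0.7]), (np.int64(229), np.int64(257), np.int64(383))) shift cm [-0.09 -0.64] edges 112.91394 111.47556
```

```bash
python3 -m crank '[{"angular":[0,0,0],"translation":[-0.1,-0.6,-2],"jaw":1},{"angular":[0,0,0],"translation":[0,0,-1.7],"jaw":1},{"angular":[0,0,0],"translation":[0,0,-1],"jaw":1},{"angular":[0,0,0],"translation":[0,0,0],"jaw":1},{"angular":[0,0,0],"translation":[0,0,0],"jaw":1},{"angular":[0,0,0],"translation":[0,0,0],"jaw":1}]' |grep -E "ee_|width|ft"
python3 -c "
from h import *
pair('large_round_mat','round_tin',.0203,.038,.028)"
```

```text
ee_pos: [0.6091, -0.0078, 0.0445]
ft_force: [1.0, -0.3, 0.2]
gripper_width: 0.643
[ 0.60905003 -0.00783752  0.04449203] yaw 110.25266831458566Traceback (most recent call last):
  File "<string>", line 3, in <module>
    pair('large_round_mat','round_tin',.0203,.038,.028)
    ~~~~^^^^^^^^^^^^^^^^^^^^^^^^^^^^^^^^^^^^^^^^^^^^^^^
  File "h.py", line 57, in pair
    o=[r['pixels'] for r in optics.silhouettes(obj,'wrist') if r['pixels'][240:,260:380].sum()>500][0]; b=front(f,o,zb,ho)
      ~~~~~~~~~~~~~~~~~~~~~~~~~~~~~~~~~~~~~~~~~~~~~~~~~~~~~~~~~~~~~~~~~~~~~~~~~~~~~~~~~~~~~~~~~~~~~^^^
IndexError: list index out of range
```

```bash
python3 - <<'E'
from h import *
st,f=look('w11'); print(st['ee_pos'])
for n in('large_round_mat','round_tin'):
  for r in optics.silhouettes(n,'wrist')[:3]:
    ij=np.argwhere(r['pixels']); print(n,r['conf'],ij.min(0),ij.max(0))
    print(front(f,r['pixels'],*((st['ee_pos'][2]-.004,.038) if n[0]=='l' else (.0203,.028))))
E
```

```text
[ 0.60905496 -0.00744434  0.0443452 ]
large_round_mat 0.88 [203 261] [269 394]
(array([-2.3,  4.8]), (np.int64(203), np.int64(261), np.int64(394)))
round_tin 0.94 [228 257] [363 383]
(array([-1. ,  0.7]), (np.int64(228), np.int64(257), np.int64(383)))
round_tin 0.61 [ 87 569] [214 639]
(array([ 64.9, 129.1]), (np.int64(87), np.int64(569), np.int64(639)))
```

View pics/w11.png

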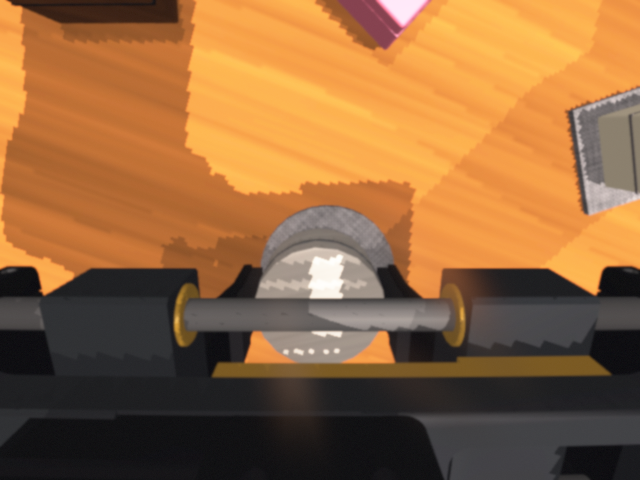

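The mat arc has its apex at about (328,206), and the tin is centred at column 320. The tin needs +4 mm in y. The pot is visible on its mat at right.

```bash
python3 -m crank '[{"angular":[0,0,0],"translation":[0,0.4,-0.8],"jaw":1},{"angular":[0,0,0],"translation":[0,0,-0.5],"jaw":1},{"angular":[0,0,0],"translation":[0,0,0],"jaw":1},{"angular":[0,0,0],"translation":[0,0,0],"jaw":1}]' |grep -E "ee_|width|ft"
python3 - <<'E'
from h import *
st,f=look(); print(st['ee_pos'])
m=optics.silhouettes('large_round_mat','wrist')[0]['pixels']; print(circ(f,m&(np.arange(480)[:,None]<226),.004,st,.038,224),rel(st,circ(f,m&(np.arange(480)[:,None]<226),.004,st,.038,224)[0]))
for n in('large_round_mat','round_tin'):
  for r in optics.silhouettes(n,'wrist')[:1]:
    print(front(f,r['pixels'],*((st['ee_pos'][2]-.004,.038) if n[0]=='l' else (.0203,.028))))
E
```

```text
ee_pos: [0.6078, -0.0032, 0.0295]
ft_force: [-0.7, 0.3, -0.5]
gripper_width: 0.641
[ 0.60779098 -0.00323135  0.02949233]
(array([ 0.61055124, -0.00148423]), np.float64(0.00022824775017050948)) [0.28 0.17]
(array([-3.1,  0.5]), (np.int64(210), np.int64(251), np.int64(388)))
(array([ 64.1, 131.8]), (np.int64(89), np.int64(580), np.int64(639)))
```

```bash
python3 -m crank '[{"angular":[0,0,0],"translation":[0.2,0.05,-0.3],"jaw":1},{"angular":[0,0,0],"translation":[0,0,-0.1],"jaw":1},{"angular":[0,0,0],"translation":[0,0,0],"jaw":1},{"angular":[0,0,0],"translation":[0,0,0],"jaw":1}]' |grep -E "ee_|ft"
python3 -m crank '[{"angular":[0,0,0],"translation":[0,0,-0.05],"jaw":1},{"angular":[0,0,0],"translation":[0,0,0],"jaw":1}]'|grep -E "ee_|ft"
python3 -m crank '[{"angular":[0,0,0],"translation":[0,0,-0.05],"jaw":1},{"angular":[0,0,0],"translation":[0,0,0],"jaw":1}]'|grep -E "ee_|ft"
```

```text
ee_pos: [0.6103, -0.003, 0.0261]
ft_force: [0.0, 0.9, -0.7]
ee_pos: [0.6103, -0.0029, 0.0258]
ft_force: [0.2, -0.2, -0.5]
ee_pos: [0.6103, -0.0029, 0.0253]
ft_force: [-0.2, 0.1, -1.1]
```

```bash
python3 -m crank '[{"angular":[0,0,0],"translation":[0,0,-0.07],"jaw":1},{"angular":[0,0,0],"translation":[0,0,0],"jaw":1}]'|grep -E "ee_|ft"
python3 -m crank '[{"angular":[0,0,0],"translation":[0,0,-0.05],"jaw":1},{"angular":[0,0,0],"translation":[0,0,0],"jaw":1}]'|grep -E "ee_|ft"
python3 -m crank '[{"angular":[0,0,0],"translation":[0,0,-0.04],"jaw":1},{"angular":[0,0,0],"translation":[0,0,0],"jaw":1}]'|grep -E "ee_|ft"
```

```text
ee_pos: [0.6103, -0.0029, 0.0245]
ft_force: [0.3, 0.1, -1.6]
ee_pos: [0.6103, -0.0029, 0.0243]
ft_force: [-0.5, -0.1, 1.9]
ee_pos: [0.6104, -0.0029, 0.0243]
ft_force: [-2.0, 0.9, 5.3]
```

```bash
python3 -m crank '[{"angular":[0,0,0],"translation":[0,0,0],"jaw":-0.5},{"angular":[0,0,0],"translation":[0,0,0],"jaw":-1},{"angular":[0,0,0],"translation":[0,0,0],"jaw":-1},{"angular":[0,0,0],"translation":[0,0,0],"jaw":-1},{"angular":[0,0,0],"translation":[0,0,1],"jaw":-1},{"angular":[0,0,0],"translation":[0,0,3],"jaw":-1},{"angular":[0,0,0],"translation":[0,0,4],"jaw":-1},{"angular":[0,0,0],"translation":[0,0,4],"jaw":-1},{"angular":[0,0,0],"translation":[0,0,0],"jaw":-1},{"angular":[0,0,0],"translation":[0,0,0],"jaw":-1}]' |grep -E "ee_|width|ft"
python3 - <<'E'
from h import *
st,f=look(); print(st['ee_pos'],yaw(st))
sil('large_round_mat',f,.004,st); sil('round_tin',f,.036,st)
E
python3 -m crank '[{"angular":[0,0,0],"translation":[-2.4,-2.7,0],"jaw":-1},{"angular":[0,0,0],"translation":[-2.4,-2.7,0],"jaw":-1},{"angular":[0,0,0],"translation":[-2.4,-2.7,0],"jaw":-1},{"angular":[0,0,0],"translation":[-2.4,-2.7,0],"jaw":-1},{"angular":[0,0,0],"translation":[-2.4,-2.7,0],"jaw":-1},{"angular":[0,0,0],"translation":[-2.4,-2.5,0],"jaw":-1},{"angular":[0,0,0],"translation":[0,0,0],"jaw":-1},{"angular":[0,0,0],"translation":[0,0,0],"jaw":-1},{"angular":[0,0,0],"translation":[0,0,0],"jaw":-1}]' |grep -E "ee_|width|ft"
python3 - <<'E'
from h import *
st,f=look('w12'); print(st['ee_pos'],yaw(st))
sil('oak_box',f,.04,st); sil('oblong_mat',f,.004,st)
E
```

```text
ee_pos: [0.6123, -0.0031, 0.1472]
ft_force: [0.1, -0.6, -0.6]
gripper_width: 0.999
[ 0.61229496 -0.00309804  0.14722197] 110.27768845065596
large_round_mat 0.65 1717 (array([605. ,  -3.7]), array([75.4, 64. ]), -68.7) px [277 175] [366 250]
round_tin 0.96 4380 (array([608.5,  -2.8]), array([59.3, 54.7]), 20.3) px [285 188] [357 264]
round_tin 0.48 1787 (array([598.8,  -6.2]), array([67.1, 57.8]), -68.7) px [277 175] [366 251]
ee_pos: [0.4662, -0.1624, 0.1429]
ft_force: [-0.6, 0.1, -0.5]
gripper_width: 1.002
[ 0.46623398 -0.16237309  0.14292445] 110.2966112392036
oak_box 0.81 9881 (array([ 469.2, -162.6]), array([95.2, 59.8]), 19.6) px [276 174] [358 298]
oak_box 0.55 10803 (array([428.7, -30.6]), array([101.2,  78. ]), -22.7) px [418 177] [583 297]
oblong_mat 0.65 10651 (array([ 544.1, -337.5]), array([124.8,  83.6]), 34.2) px [ 19 155] [163 297]
```

View pics/w12.png

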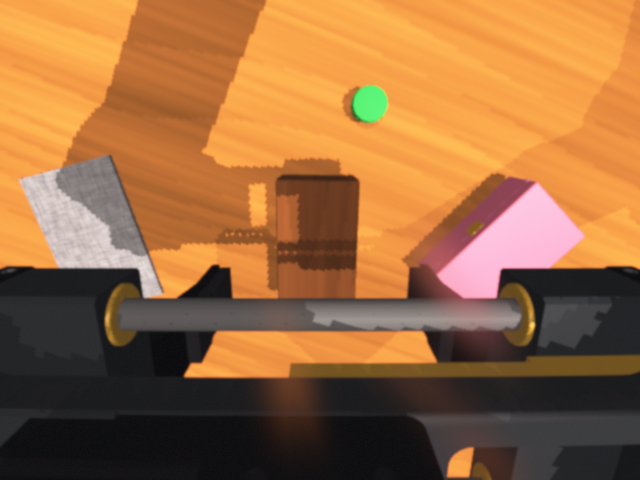

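The tin is centred to under 1 mm. The box spans columns 276–358, with its front bottom edge at row 174. Its centre is about 11 mm ahead of the TCP, at (476,-158), which agrees with the earlier views. I shift and descend.

```bash
python3 -m crank '[{"angular":[0,0,0],"translation":[1.1,0.25,-2],"jaw":-1},{"angular":[0,0,0],"translation":[0,0,-3],"jaw":-1},{"angular":[0,0,0],"translation":[0,0,-2],"jaw":-1},{"angular":[0,0,0],"translation":[0,0,0],"jaw":-1},{"angular":[0,0,0],"translation":[0,0,0],"jaw":-1},{"angular":[0,0,0],"translation":[0,0,0],"jaw":-1}]' 25|grep -E "ee_|width|ft"
python3 - <<'E'
from h import *
st,f=look(); print(st['ee_pos'],yaw(st))
r=[r['pixels'] for r in optics.silhouettes('oak_box','wrist') if r['pixels'][200:260,310:330].sum()>600][0]
print(front(f,r,st['ee_pos'][2],.052)); print(front(f,r&(np.arange(480)[:,None]>230),st['ee_pos'][2]-.04,.052),edge(r,f,st,0.))
sil('oak_box',f,.04,st)
E
```

```text
ee_pos: [0.4783, -0.1604, 0.0744]
ft_force: [0.1, 0.0, 0.5]
gripper_width: 0.998
[ 0.47830326 -0.16040292  0.0744497 ] 110.32778818533117
(array([1.3, 2.1]), (np.int64(165), np.int64(264), np.int64(380)))
(array([-30.3,   1. ]), (np.int64(231), np.int64(265), np.int64(376))) 109.931366
oak_box 0.87 16612 (array([ 459.8, -165.9]), array([73.6, 60.1]), 19.5) px [264 165] [380 350]
oak_box 0.83 13032 (array([417.6, -54.1]), array([106.1,  63.4]), -56.9) px [449 169] [639 298]
```

```bash
python3 -m crank '[{"angular":[0,0,0],"translation":[-0.1,0.1,-2.5],"jaw":-1},{"angular":[0,0,0],"translation":[0,0,-1.9],"jaw":-1},{"angular":[0,0,0],"translation":[0,0,-0.8],"jaw":-1},{"angular":[0,0,0],"translation":[0,0,0],"jaw":-0.7},{"angular":[0,0,0],"translation":[0,0,0],"jaw":0},{"angular":[0,0,0],"translation":[0,0,0],"jaw":1},{"angular":[0,0,0],"translation":[0,0,0],"jaw":1},{"angular":[0,0,0],"translation":[0,0,0],"jaw":1},{"angular":[0,0,0],"translation":[0,0,0],"jaw":1},{"angular":[0,0,0],"translation":[0,0,0],"jaw":1}]' 25
python3 -m crank '[{"angular":[0,0,0],"translation":[0,0,1],"jaw":1},{"angular":[0,0,0],"translation":[0,0,2],"jaw":1},{"angular":[0,0,0],"translation":[0,0,2],"jaw":1},{"angular":[0,0,0],"translation":[0,0,0],"jaw":1}]' 25
```

```text
time_s: 27.75
ee_pos: [0.4771, -0.1597, 0.0226]
eef_rot: [-0.176, 0.984, -0.0, 0.001]
ft_force: [-1.1, 0.4, 7.7]
gripper_width: 0.688
finger_force: 25.0
time_s: 28.08
ee_pos: [0.4782, -0.1601, 0.0748]
eef_rot: [-0.176, 0.984, -0.001, 0.003]
ft_force: [0.5, 0.2, -2.2]
gripper_width: 0.687
finger_force: 25.0
```

```bash
python3 -m crank '[{"angular":[0,0,2.4],"translation":[1.1,-3,0],"jaw":1},{"angular":[0,0,2.4],"translation":[1.1,-3,0],"jaw":1},{"angular":[0,0,2.4],"translation":[1.1,-3,0],"jaw":1},{"angular":[0,0,2.4],"translation":[1.1,-3,0],"jaw":1},{"angular":[0,0,2.4],"translation":[1.1,-3,0],"jaw":1},{"angular":[0,0,2.3],"translation":[1.2,-2.8,0],"jaw":1},{"angular":[0,0,0],"translation":[0,0,0],"jaw":1},{"angular":[0,0,0],"translation":[0,0,0],"jaw":1},{"angular":[0,0,0],"translation":[0,0,0],"jaw":1}]' 25|grep -E "ee_|width|ft"
python3 - <<'E'
from h import *
st,f=look('w13'); print(st['ee_pos'],yaw(st),st['q'][6])
for n in('oblong_mat','oak_box'):
  for r in optics.silhouettes(n,'wrist')[:2]:
    print(n,r['conf'],front(f,r['pixels'],*((st['ee_pos'][2]-.004,.062) if n[1]=='b' else (.0226,.052))),edge(r['pixels'],f,st,.004 if n[1]=='b' else st['ee_pos'][2]-.0226))
E
```

```text
ee_pos: [0.5421, -0.3369, 0.0705]
ft_force: [-1.1, 0.3, -2.3]
gripper_width: 0.687
[ 0.54210158 -0.33687604  0.07050304] 124.51673353726741 2.6513586744548143
oblong_mat 0.8 (array([-1.1, -2.2]), (np.int64(153), np.int64(249), np.int64(381))) 123.742294
oak_box 0.82 (array([0.1, 0.8]), (np.int64(176), np.int64(241), np.int64(400))) 124.51404
```

View pics/w13.png

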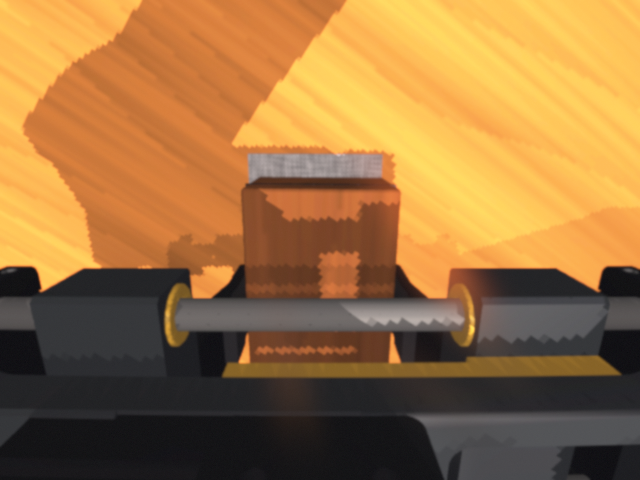

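The mat's front edge is at row 153, columns 248–382, parallel to the box's front edge. The box is about 3 mm off. Joint 7 is near its limit (2.651 of 2.66), so I turn back 0.5° (the mat's edge reads 123.7–124.6°), shift and lower.

```bash
python3 -m crank '[{"angular":[0,0,-0.5],"translation":[0,0,-0.3],"jaw":1},{"angular":[0,0,0],"translation":[0.25,-0.15,-1],"jaw":1},{"angular":[0,0,0],"translation":[0,0,-1],"jaw":1},{"angular":[0,0,0],"translation":[0,0,0],"jaw":1},{"angular":[0,0,0],"translation":[0,0,0],"jaw":1},{"angular":[0,0,0],"translation":[0,0,0],"jaw":1}]' 25|grep -E "ee_|width|ft"
python3 - <<'E'
from h import *
st,f=look(); print(st['ee_pos'],yaw(st),st['q'][6])
for n in('oblong_mat','oak_box'):
  for r in optics.silhouettes(n,'wrist')[:1]:
    print(n,r['conf'],front(f,r['pixels'],*((st['ee_pos'][2]-.004,.062) if n[1]=='b' else (.0226,.052))),edge(r['pixels'],f,st,.004 if n[1]=='b' else st['ee_pos'][2]-.0226))
E
```

```text
ee_pos: [0.5457, -0.3388, 0.0483]
ft_force: [-0.2, -0.1, -2.4]
gripper_width: 0.689
[ 0.54572928 -0.33882019  0.04828158] 124.09470368555297 2.643447220744177
oblong_mat 0.83 (array([0.9, 0.9]), (np.int64(151), np.int64(246), np.int64(395))) 124.11293
oak_box 0.79 (array([0.1, 0.9]), (np.int64(176), np.int64(241), np.int64(400))) 124.1073
```

It is centred and parallel. I lower it.

```bash
python3 -m crank '[{"angular":[0,0,0],"translation":[0,0,-1],"jaw":1},{"angular":[0,0,0],"translation":[0,0,-0.6],"jaw":1},{"angular":[0,0,0],"translation":[0,0,-0.3],"jaw":1},{"angular":[0,0,0],"translation":[0,0,0],"jaw":1},{"angular":[0,0,0],"translation":[0,0,0],"jaw":1}]' 25|grep -E "ee_|ft"
python3 -m crank '[{"angular":[0,0,0],"translation":[0,0,-0.1],"jaw":1},{"angular":[0,0,0],"translation":[0,0,0],"jaw":1}]'|grep -E "ee_|ft"
python3 -m crank '[{"angular":[0,0,0],"translation":[0,0,-0.07],"jaw":1},{"angular":[0,0,0],"translation":[0,0,0],"jaw":1}]'|grep -E "ee_|ft"
```

```text
ee_pos: [0.5456, -0.3388, 0.0291]
ft_force: [0.4, -0.3, -1.9]
ee_pos: [0.546, -0.339, 0.0288]
ft_force: [0.0, 0.5, -1.5]
ee_pos: [0.5459, -0.339, 0.0281]
ft_force: [-0.7, -0.5, -2.5]
```

```bash
python3 -m crank '[{"angular":[0,0,0],"translation":[0,0,-0.1],"jaw":1},{"angular":[0,0,0],"translation":[0,0,0],"jaw":1}]'|grep -E "ee_|ft"
python3 -m crank '[{"angular":[0,0,0],"translation":[0,0,-0.05],"jaw":1},{"angular":[0,0,0],"translation":[0,0,0],"jaw":1}]'|grep -E "ee_|ft"
python3 -m crank '[{"angular":[0,0,0],"translation":[0,0,-0.05],"jaw":1},{"angular":[0,0,0],"translation":[0,0,0],"jaw":1}]'|grep -E "ee_|ft"
```

```text
ee_pos: [0.5458, -0.3389, 0.0269]
ft_force: [-0.8, -0.4, -2.3]
ee_pos: [0.5459, -0.339, 0.0267]
ft_force: [-0.9, 0.3, -1.3]
ee_pos: [0.5459, -0.339, 0.0266]
ft_force: [-1.6, 1.3, 3.2]
```

Contact. I release, rise and retreat, then check.

```bash
python3 -m crank '[{"angular":[0,0,0],"translation":[0,0,0],"jaw":-0.5},{"angular":[0,0,0],"translation":[0,0,0],"jaw":-1},{"angular":[0,0,0],"translation":[0,0,0],"jaw":-1},{"angular":[0,0,0],"translation":[0,0,0],"jaw":-1},{"angular":[0,0,0],"translation":[0,0,1],"jaw":-1},{"angular":[0,0,0],"translation":[0,0,3],"jaw":-1},{"angular":[0,0,0],"translation":[0,0,4],"jaw":-1},{"angular":[0,0,-2],"translation":[0,0,4],"jaw":-1},{"angular":[0,0,-2],"translation":[0,0,4],"jaw":-1},{"angular":[0,0,0],"translation":[0,0,2],"jaw":-1}]' |grep -E "ee_|width|ft"
python3 -m crank '[{"angular":[0,0,-3],"translation":[-2,2,1],"jaw":-1},{"angular":[0,0,-3],"translation":[-2,3,1],"jaw":-1},{"angular":[0,0,-3],"translation":[-2,3,1],"jaw":-1},{"angular":[0,0,-3],"translation":[-2,3,1],"jaw":-1},{"angular":[0,0,0],"translation":[0,0,0],"jaw":-1},{"angular":[0,0,0],"translation":[0,0,0],"jaw":-1},{"angular":[0,0,0],"translation":[0,0,0],"jaw":-1}]' |grep -E "ee_|width|ft"
python3 - <<'E'
from h import *
st,f=look(); print(st['ee_pos'],yaw(st),st['q'][6],st['time_s'])
sil('oblong_mat',f,.004,st);sil('oak_box',f,.044,st)
f=optics.grab_frame('side'); cv2.imwrite('pics/side9.png',f['color'][:,:,::-1])
E
```

```text
ee_pos: [0.5478, -0.3402, 0.2126]
ft_force: [0.9, -0.7, 1.2]
gripper_width: 1.002
ee_pos: [0.4662, -0.2295, 0.2468]
ft_force: [0.1, -0.5, 0.6]
gripper_width: 1.0
[ 0.466228   -0.22954489  0.24679928] 108.1004592491767 2.2633482794981252 32.3
oblong_mat 0.62 1800 (array([ 544. , -337.5]), array([124.7,  82. ]), 34.2) px [156 175] [258 279]
oak_box 0.91 5798 (array([ 540.8, -334.7]), array([106.6,  73.9]), 32.6) px [152 188] [245 289]
oak_box 0.82 6934 (array([429.7, -34. ]), array([104.6,  79.4]), -22.3) px [450 179] [571 288]
```

View pics/side9.png

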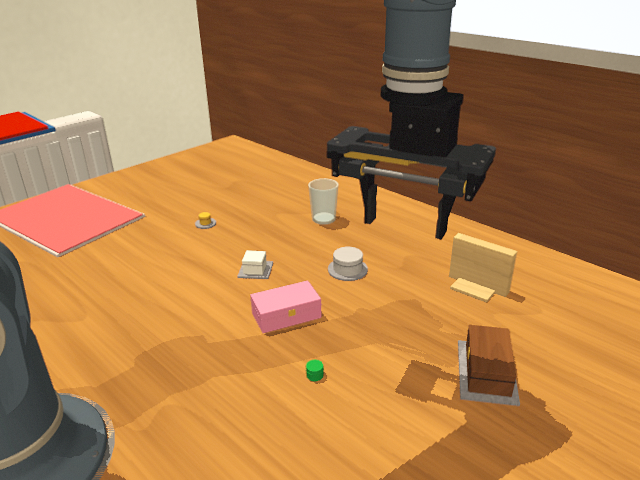

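The side view shows all four boxes upright on their mats: pill (205,218), pot (255,262), tin (348,262) and box (490,362). The tumbler, the frame and the look-alikes have not moved. I hand in.

```bash
python3 -c "
from rig import job
print(job.job_done())"
```

```text
the job is handed in; nothing more can be done
None
```

All four boxes were moved in order, top to bottom, and stand upright on their own mats, within about 2–3 mm of centre; the tumbler, photo frame and look-alikes were left untouched, and I handed the job in at about 32 s (the hand-in call returned no verdict).

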